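# Recharge and close a filament dry box

### The job

Hang the desiccant canister by its bail on the two-pronged hook inside the open bay of the filament dry box, then swing the blue hatch down and turn its wing fastener until it is in line with the two white marks, so that its cross pin meets the slot in the frame. Press the hatch fully home, flush against its springy seal, without turning the fastener on to lock it, and finish while still holding the hatch pressed: the seal is freshly glued and must stay under pressure. Leave the caliper, mouse and printed tube alone.

Things in the scene. Friction and masses are not known exactly. Their poses are not given: they have to be found in the camera images.
- dry_box: Fixed light-grey filament dry box, 230 (x) x 410 (y) x 160 mm high, yaw varies; origin at the centre of its underside. In its frame y -201 to -35 mm is the open desiccant bay (inner x -111 to 111, floor z 6, walls 4); the rest is closed with a clear flat top at z 160, spools under it. A plate with a slot covers x -26 to 26, y -205 to -167, z 157 to 160.
- hook_seat (a point): Where the middle of the bail's bar lies when hung; frame parallel to dry_box, at its (-46, -115, 135) mm: 25 mm below the bay's rim, 65 mm from the robot-side (-x) inner wall. The fixed hook is two parallel 6 mm steel prongs from that wall, 22 mm to either side of this point along y (38 mm clear between them for the fingers).
- hook_tip (a point): Midway between the ends of the two prongs, 14 mm towards +x and 6 mm above hook_seat; prong tops here are 9 mm above the seat point. Behind the seat, towards the -x wall, the tops are 7 mm above it; prong undersides at the saddle are 11 mm below it. So bring the bar from +x above the tips, canister body below the prongs, then lower it into the saddle.
- canister: Loose desiccant canister, about 0.16 kg: clear cylinder with orange beads, 60 mm diameter, white cap (63 mm) whose top is 58 mm above the underside, and a rigid upright bail. Origin at the centre of its underside, z up; stands upright on the table at the start. 86 mm wide along y over the bail's legs.
- bail (a point): Middle of the bail's straight red bar: 10 mm diameter, along the canister's y axis, 105 mm above the underside (42 mm clear under it to the cap), 68 mm long between steel legs at y = -40 and +40 mm. Pinch it from above across its 10 mm; frame parallel to the canister.
- hatch (a joint): Opening angle of the blue hatch (rad): 0 flush on the frame, 1.6 to 1.85 at the start (standing up, leaning over the clear top). A stiff friction hinge (0.3 N m) leaves it where it is put. If the fastener is not in line its pin lands on the slot's plate and stops the hatch at about 0.067. The seal at the free edge resists from 0.03 on, with about 11 N when flush.
- hatch_panel: The blue hatch: a plate 222 (x) x 170 x 6 mm, 0.3 kg. Origin at the middle of its hinge axis (along x), at dry_box (0, -36, 164) mm; the frame turns with the hatch. The plate's mid-plane goes through the axis and reaches from 2 to 172 mm from it towards the hatch's own -y; its own z is the outer face's normal (up when shut). It carries the fastener.
- hatch_edge (a point): Middle of the hatch's free edge on its outer (top) face, 172 mm from the hinge axis; frame as hatch_panel.
- fastener (a joint): Angle of the quarter-turn wing fastener on the hatch (rad): 0 when wing and cross pin are in line with slot and white marks (along the hinge axis); positive is anticlockwise seen from above the shut hatch. Starts at 0.5 to 1.4; turns from -1.75 to 1.75 with friction 0.04 N m. The pin under the hatch (26 x 5 mm) passes the slot within about 0.15 rad.
- wing_grip (a point): On the fastener's axis, at mid-height of the black wing: the wing is 36 mm long (along this frame's x), 9 mm thick (y), and stands from 5 to 26 mm above the hatch's outer face, on a round boss 28 mm in diameter and 5 mm high; this point is 15.5 mm above the face. The axis is 150 mm from the hinge axis, in the middle of the hatch's width. It turns with the wing.
- latch_slot (a point): Centre of the slot in the frame's plate, at the plate's top, dry_box (0, -186, 160) mm: slot 31 mm along x, 10 mm along y. Frame parallel to dry_box.
- caliper: Bystander: digital caliper lying flat, 235 mm long along its x, 16 mm high at its black body; origin at its underside.
- mouse: Bystander: black computer mouse, 100 x 60 x 35 mm, origin at the centre of its underside.
- printed_tube: Bystander: white printed tube standing up, 44 mm diameter, 80 mm high, origin at the centre of its underside.

How it is judged:
By the outcome, as a careful person would: the job done as asked, in the order asked, and still so for the second after the job is handed in, while the arm keeps its last pose, push and grip.
It also fails if it takes over 69 s, if anything falls off the work surface, if the arm or the gripper's body presses on something with over 40 N, if the wrist force passes 120 N, or if a joint passes its speed limit or range.

### The arm

A 7-joint arm with a two-finger parallel gripper is mounted at the origin on the work surface. World frame = base frame: x ahead of the robot, y to its left, z up, the work surface at z = 0. Lengths are in m, angles in rad, forces in N, time in s.
With the tool pointing down it reaches from about 0.4 to 0.925 m from the base axis. Payload 5.6 kg.
Tool frame: the origin (TCP) lies midway between the tips of the shut fingers; the grasp point (between the pads) lies 19 mm behind it (env.grip_point_offset is the z of the grasp point in the tool frame, in m); z points along the fingers, y is the line along which they close (so a half turn about z gives the same grasp; the last joint's range is limited). The gripper opens to 85 mm and grips with 20 to 120 N. Pads are 22 mm wide; open, the fingers measure 114 mm over their backs; the gripper's body (76 mm by 85 mm) begins 54 mm behind the grasp point. The pads swing forward as they close: fully open they stand 13 mm farther back than shut.
Start: joints at [1.062, 0.468, -0.012, 1.603, 0.006, 1.071, -0.056], TCP at [0.292, -0.581, 0.231] pointing down, gripper open.
Joint ranges: [-2.53, 2.53], [-0.31, 2.02], [-1.57, 1.55], [0.28, 2.44], [-1.29, 4.43], [0.15, 1.84], [-2.92, 2.92]. Speed limits (rad/s): [2.57, 2.57, 3.14, 3.14, 3.14, 3.14, 3.14].

### API

Orientations are given as a unit quaternion [w, x, y, z].
In Python, from plant import env gives the robot as it stands. Calls block until the motion is done:
- env.move_to(position, orientation): joint-space move of the TCP to a pose.
- env.move_linear(position, feed=0.15, frame=None, f_stop=None): straight line of the TCP; frame=None keeps the orientation; feed is the mean speed in m/s. With f_stop (N) it stops when the force on the tool has changed by that much, and returns True; else False.
- env.movej(angles): joint-space move.
- env.gripper_to(opening): finger opening in m; the grip force is fixed at half the most; returns when the fingers have stopped.
- env.dwell(seconds).
- env.inverse_kinematics(position, orientation): joint angles nearest the present ones, or None.
- env.grab_frame(name): name is "scene" or "top"; returns the picture (400x640x3 uint8, blue, green, red); there is no depth.
- env.get_calibration(name): a dict with "mtx" (3x3 intrinsics, pixels), "R" (3x3) and "t" (3): a world point X has camera coordinates R X + t. Camera axes: x right, y down, z forward; pixel columns grow to the right and rows downward; lengths in m; the calibration is good to about 2 mm. A picture is of the moment at which its call begins. get_calibration takes no time and is no camera call.
A pose or a line that the arm cannot do raises env.MotionError and nothing moves.
- env.finish_job(): hands the job in; it is judged then, once.
Readings, each from a call of its own:
- env.current_t(): time.
- env.current_qpos(): joint angles.
- env.current_dq(): joint speeds.
- env.current_joint_torque(): joint torques, N m.
- env.current_position(): TCP position.
- env.current_ee_rot(): TCP orientation.
- env.current_force(): force on the tool from outside, world axes, zero at the start.
- env.current_ft_torque(): the same for the moment, N m.
- env.current_width(): finger opening in m.
- env.current_finger_force(): force on a finger pad.
Only numpy, scipy, OpenCV 4.12 (cv2) and the standard library are available. Lean on these libraries where they do the work, as an engineer would, in place of code of your own. Each camera call takes 0.05 s, during which the arm holds its last target. There are 200 camera calls.

## Working session

There is one attempt and no reset: what is moved stays moved. The work goes in short steps, each a Python script; the robot and the scene stay as the last script left them, time stands still between calls to the robot, and variables do not carry over. Pictures are saved under pics/ and viewed, at most 10 in all, crops included, and the job is handed in when it is done.

```bash
ls; mkdir -p pics; python3 - <<'E'
from plant import env
import cv2,numpy as np
for n in("scene","top"):
    im=env.grab_frame(n); cv2.imwrite(f"pics/{n}0.png",im)
    c=env.get_calibration(n); print(n,np.round(c["mtx"],1).tolist(),np.round(c["R"],3).tolist(),np.round(c["t"],3).tolist(), np.round(-c["R"].T@c["t"],3))
print(env.current_t(),env.current_ee_rot(),env.grip_point_offset)
E
```

```text
pics
plant.py
scene [[383.0, 0.0, 322.0], [0.0, 383.0, 192.2], [0.0, 0.0, 1.0]] [[0.493, 0.87, -0.003], [0.736, -0.42, -0.531], [-0.463, 0.259, -0.848]] [-0.147, -0.408, 1.249] [ 0.951 -0.368  0.842]
top [[466.1, 0.0, 314.7], [0.0, 466.1, 191.6], [0.0, 0.0, 1.0]] [[0.027, -0.999, -0.025], [-0.982, -0.022, -0.187], [0.186, 0.03, -0.982]] [-0.152, 0.577, 1.166] [ 0.353 -0.174  1.25 ]
0.1 [-7.77733414e-04  9.73008930e-01  2.30766029e-01 -2.41219196e-04] -0.0187
```

View pics/scene0.png

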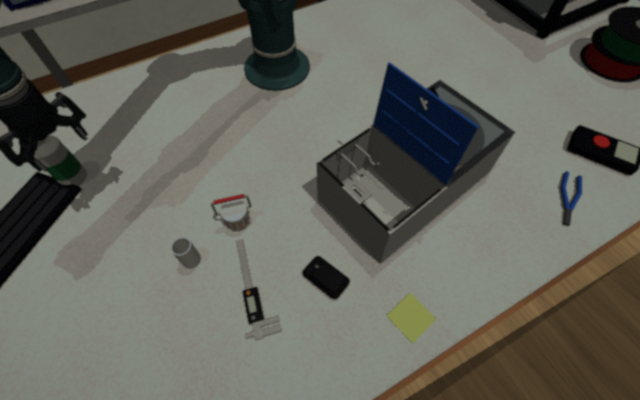

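View pics/top0.png

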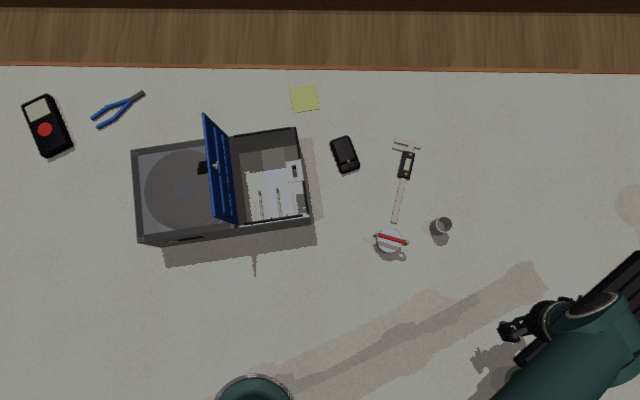

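Scene view: the canister's red bar is at about (231,200), the hook at (355,155) and the raised hatch at (425,120) with its wing near (424,103). Top view: the bar is at (392,239), the box corners near (131,149), (296,127), (312,222) and (138,243), and the prongs near (261,205) and (278,203). Next I take enlarged crops.

```bash
python3 - <<'E'
import cv2,numpy as np
t=cv2.imread("pics/top0.png");s=cv2.imread("pics/scene0.png")
g=lambda im:np.uint8(255*(im/255.)**0.6)
cv2.imwrite("pics/c1.png",g(cv2.resize(t[105:255,125:325],None,fx=4,fy=4,interpolation=cv2.INTER_CUBIC)))
cv2.imwrite("pics/c2.png",g(cv2.resize(s[55:205,310:510],None,fx=4,fy=4,interpolation=cv2.INTER_CUBIC)))
for n,im in(("top",t),("scene",s)):
    h=cv2.cvtColor(im,cv2.COLOR_BGR2HSV)
    m=((h[...,0]<8)|(h[...,0]>172))&(h[...,1]>120)&(h[...,2]>60)
    k,l,st,ce=cv2.connectedComponentsWithStats(m.astype(np.uint8))
    for i in range(1,k):
        if 15<st[i,4]<600: print(n,st[i],ce[i])
E
```

```text
top [ 37 122  16  15 174] [ 44.46551724 128.82183908]
top [378 233  28  11 101] [392.04950495 238.2970297 ]
scene [593 135  17  13 162] [601.2037037  140.82098765]
scene [214 195  30   9  95] [228.11578947 198.76842105]
```

View pics/c1.png

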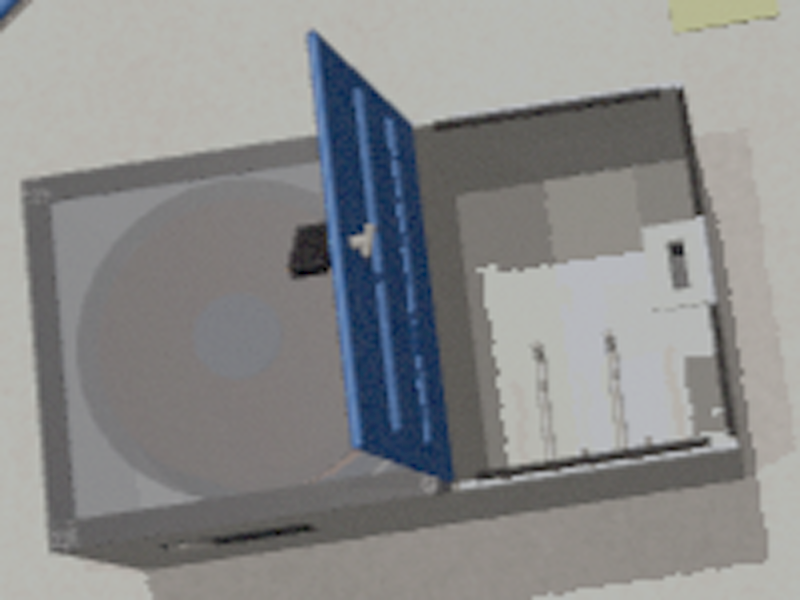

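View pics/c2.png

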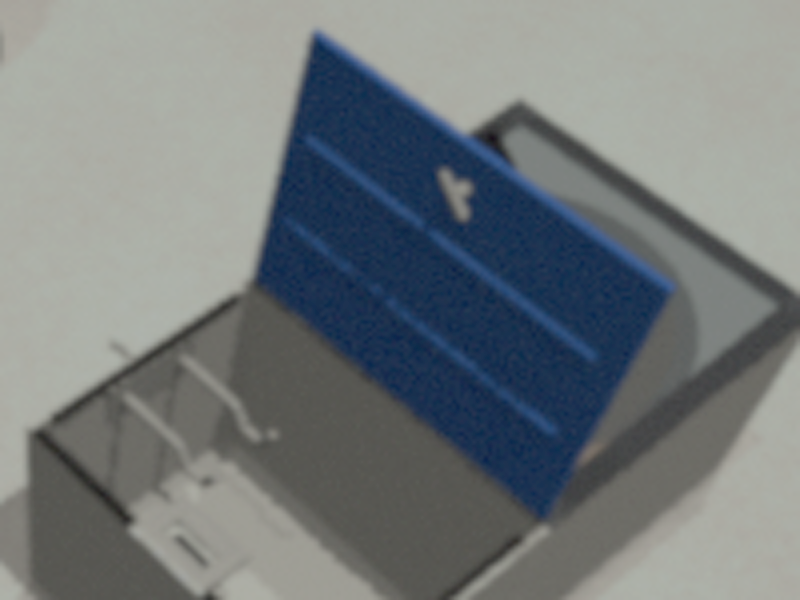

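Top crop: box rim corners at (24,183), (683,88), (740,443) and (50,538), prong tips at (538,352) and (610,343), slot at (678,265). The hatch's free edge runs (313,33) to (355,448), with the black wing behind it at (310,250). Scene crop: rim corners at (40,432), (520,103) and (798,300), slot at (192,546), prong tips near (205,482) and (272,434). The free edge runs (317,33) to (670,290), and the pin from (442,172) to (462,218). Now I triangulate these.

```bash
cat > h.py <<'E'
from plant import env
import cv2,numpy as np
from scipy.spatial.transform import Rotation as Rot
C={n:env.get_calibration(n) for n in("scene","top")}
def ray(n,p):
    c=C[n];d=c["R"].T@np.linalg.inv(c["mtx"])@np.array([p[0],p[1],1.]);return -c["R"].T@c["t"],d/np.linalg.norm(d)
def tri(pt,ps):
    (o1,d1),(o2,d2)=ray("top",pt),ray("scene",ps)
    s=np.linalg.lstsq(np.c_[d1,-d2],o2-o1,rcond=None)[0]
    a,b=o1+s[0]*d1,o2+s[1]*d2
    return (a+b)/2,np.linalg.norm(a-b)
def plane(n,p,q,nrm):
    o,d=ray(n,p);return o+d*((q-o)@nrm)/(d@nrm)
def proj(n,X):
    c=C[n];x=c["mtx"]@(c["R"]@np.asarray(X)+c["t"]);return x[:2]/x[2]
ct=lambda u,v:((u+.5)/4-.5+125,(v+.5)/4-.5+105)
cs=lambda u,v:((u+.5)/4-.5+310,(v+.5)/4-.5+55)
E
python3 - <<'E'
from h import *
np.set_printoptions(precision=4,suppress=True)
P={}
for k,a,b in [("-x-y",(740,443),(40,432)),("-x+y",(50,538),(520,103)),("+x+y",(24,183),(798,300)),("slot",(678,265),(192,546)),
 ("tip-y",(610,343),(205,482)),("tip+y",(538,352),(272,434)),("edge-x",(355,448),(317,33)),("edge+x",(313,33),(670,290))]:
    P[k],e=tri(ct(*a),cs(*b));print(k,P[k],e)
for n,p in(("+x-y",(683,88)),("-x-y",(740,443)),("-x+y",(50,538)),("+x+y",(24,183))):
    print(n,plane("top",ct(*p),np.array([0,0,.16]),np.array([0,0,1.])))
# bar
E_={}
for n in("top","scene"):
    im=cv2.imread(f"pics/{n}0.png");h=cv2.cvtColor(im,cv2.COLOR_BGR2HSV)
    m=((h[...,0]<8)|(h[...,0]>172))&(h[...,1]>100)&(h[...,2]>50)
    k,l,st,ce=cv2.connectedComponentsWithStats(m.astype(np.uint8))
    i=min(range(1,k),key=lambda i:np.linalg.norm(ce[i]-((392,238) if n=="top" else (228,199))))
    q=np.argwhere(l==i)[:,::-1].astype(float)
    c=q.mean(0);d=np.linalg.svd(q-c,full_matrices=False)[2][0];d*=np.sign(d[0]);s=(q-c)@d
    E_[n]=(c+d*s.min(),c+d*s.max(),c);print(n,E_[n])
for i in(0,1,2):
    print("bar",[tri(E_["top"][i],E_["scene"][j]) for j in ((1-i,i) if i<2 else (2,))], plane("top",E_["top"][i],np.array([0,0,.105]),np.array([0,0,1.])))
E
```

```text
-x-y [ 0.5048 -0.1272  0.1557] 0.007302043223532675
-x+y [0.4355 0.2713 0.1623] 0.004509963278734861
+x+y [0.6486 0.3057 0.1654] 0.008214607229248126
slot [ 0.6108 -0.0902  0.1551] 0.0002934480099212067
tip-y [ 0.5662 -0.0494  0.1298] 0.0029252308241611447
tip+y [ 0.5597 -0.0038  0.1362] 0.0026484493423035407
edge-x [0.4725 0.0551 0.3306] 0.000710538853966066
edge+x [0.6897 0.0916 0.3318] 0.000803472782306822
+x-y [ 0.7209 -0.0896  0.16  ]
-x-y [ 0.5028 -0.1308  0.16  ]
-x+y [0.4368 0.2744 0.16  ]
+x+y [0.6528 0.3119 0.16  ]
top (array([378.2133, 234.2622]), array([405.5321, 242.1592]), array([392.0642, 238.2661]))
scene (array([213.7572, 201.9175]), array([243.0768, 195.3423]), array([228.3211, 198.6514]))
bar [(array([ 0.4673, -0.2996,  0.1045]), np.float64(0.003124494959156352)), (array([ 0.4624, -0.3313,  0.1121]), np.float64(0.0685061348597021))] [ 0.4676 -0.298   0.105 ]
bar [(array([ 0.45  , -0.3648,  0.104 ]), np.float64(0.0005023136094037118)), (array([ 0.4595, -0.3319,  0.1134]), np.float64(0.06488504258664413))] [ 0.45   -0.3644  0.105 ]
bar [(array([ 0.4586, -0.3326,  0.1043]), np.float64(0.001632598378483603))] [ 0.4587 -0.3317  0.105 ]
```

```bash
cat >> h.py <<'E'
YAW=.166;BC=np.array([.579,.0925,0])
RB=Rot.from_euler("z",YAW).as_matrix()
box=lambda x,y,z:BC+RB@np.array([x,y,z])/1000.
HINGE=box(0,-36,164)
G=-env.grip_point_offset
def ori(ypsi,tilt=0.):
    """tool down, closing line at world angle ypsi; tilt = turn about box x (positive leans tool z towards box -y)"""
    y=np.array([np.cos(ypsi),np.sin(ypsi),0]);z=np.array([0,0,-1.]);R=np.c_[np.cross(y,z),y,z]
    R=Rot.from_rotvec(-tilt*RB[:,0]).as_matrix()@R
    q=Rot.from_matrix(R).as_quat();return q[[3,0,1,2]]
def hatch(th):  # columns: hatch x,y,z axes in world
    return RB@Rot.from_euler("x",-th).as_matrix()
E
python3 - <<'E'
from h import *
np.set_printoptions(precision=4,suppress=True)
print("tips scene crop",[(np.array(proj("scene",box(-32,-115+s,141)))+.5-[310,55])*4 for s in(-22,22)])
print("tips top crop",[(np.array(proj("top",box(-32,-115+s,141)))+.5-[125,105])*4 for s in(-22,22)])
th=1.67;H=hatch(th);print("edge",HINGE+H@[0,-.172,.003])
q=HINGE-.0115*H[:,2]
a,b=[plane("scene",cs(*p),q,H[:,2]) for p in((442,172),(462,218))]
la,lb=[H.T@(p-HINGE) for p in(a,b)];d=lb-la;print("pin",la,lb,"len",np.linalg.norm(d),"ang",np.arctan2(d[1],d[0])%np.pi)
d=H.T@(plane("top",ct(330,225),HINGE,H[:,2])-HINGE)
q0=env.current_qpos()
def ik(p,o):
    r=env.inverse_kinematics(p,o);return r
bar=np.array([.4587,-.332,.1045])
for k in(0,np.pi,-np.pi):
    print("grasp",k,ik(bar-[0,0,G],ori(-.259+k)))
    print("hang",k,ik(box(-46,-115,135-G*1000),ori(YAW+k)))
    print("wing",k,ik(box(0,-186,185),ori(YAW+np.pi/2+k)),ik(box(0,-186,185),ori(YAW+np.pi/2+1.2+k)))
for al in (.6,.9,1.1): print("push",al,ik(HINGE+H@[-.06,-.13,.02],ori(YAW,al)),ik(HINGE+H@[-.06,-.13,.02],ori(YAW+np.pi,al)))
E
```

```text
tips scene crop [array([215.7795, 474.526 ]), array([273.2429, 434.2309])]
tips top crop [array([608.5562, 334.7775]), array([536.8498, 344.9797])]
edge [0.5816 0.0767 0.3349]
pin [-0.0109 -0.1556 -0.0115] [ 0.0078 -0.1407 -0.0115] len 0.023889187505523896 ang 0.6731253537261328
grasp 0 [ 0.7535  0.5363 -0.2373  1.9022  0.1824  0.7237  0.1521]
hang 0 [ 0.4298  0.5307 -0.5594  1.9027  0.3784  0.814  -0.1659]
wing 0 [ 0.5994  0.5726 -0.6978  1.6952  0.4186  1.0283  1.4964] [ 0.9113  0.9199 -1.3284  1.6769  0.9247  1.314   2.3397]
grasp 3.141592653589793 [ 0.2792  0.5369  0.3699  1.935  -0.2842  0.7202 -2.5836]
hang 3.141592653589793 [-0.9012  0.9251  1.3408  1.9845 -1.0198  1.1498 -2.0902]
wing 3.141592653589793 [ 0.2552  0.4741 -0.214   1.7191  0.1186  0.961  -1.4088] [ 0.4337  0.5108 -0.4573  1.7064  0.262   0.9854 -0.3236]
grasp -3.141592653589793 [ 0.2792  0.5369  0.3699  1.935  -0.2842  0.7202 -2.5836]
hang -3.141592653589793 [-0.9012  0.9251  1.3408  1.9845 -1.0198  1.1498 -2.0902]
wing -3.141592653589793 [ 0.2552  0.4741 -0.214   1.7191  0.1186  0.961  -1.4088] [ 0.4337  0.5108 -0.4573  1.7064  0.262   0.9854 -0.3236]
push 0.6 [ 0.1752  0.4685 -0.9221  1.7947  0.8537  1.5208 -0.8477] [ 0.3773  0.7006 -1.3166  1.7849  1.0476  1.7492  2.1424]
push 0.9 [ 0.0075  0.5933 -0.8852  1.7943  1.0391  1.7732 -1.0202] [ 0.0109  0.5957 -0.8906  1.7941  1.0411  1.7761  2.1198]
push 1.1 [-0.3539  0.5573 -0.4537  1.8111  1.0029  1.7458 -1.0089] [-0.3539  0.5573 -0.4537  1.8111  1.0029  1.7458  2.1327]
```

```bash
python3 - <<'E'
from h import *
np.set_printoptions(precision=4,suppress=True)
bar=np.array([.4587,-.332,.1045]);g=bar-[0,0,G]
env.gripper_to(.05)
env.move_to(g+[0,0,.09],ori(-.259))
env.move_linear(g,feed=.12)
env.gripper_to(.0)
print(env.current_width(),env.current_finger_force(),env.current_t(),env.current_force())
env.move_linear(g+[0,0,.03],feed=.1)
env.dwell(.2);print(env.current_width(),env.current_force())
env.move_linear([.47,-.3,.275],feed=.25)
p=box(5,-118,290-G*1000)
env.move_to(p,ori(YAW))
print(env.current_t(),env.current_width(),env.current_force())
im=[env.grab_frame(n) for n in("top","scene")]
cv2.imwrite("pics/carry.png",np.hstack([cv2.resize(im[0][80:300,120:320],(400,440)),cv2.resize(im[1][50:270,280:480],(400,440))]))
E
```

```text
0.007748924963540658 58.595606088638306 3.0667 [-1.471   1.2368  6.1053]
0.007831753685356761 [-0.0108  0.2534 -1.8859]
5.6917 0.0076690117798657 [ 0.1459 -0.3895 -1.7578]
```

View pics/carry.png

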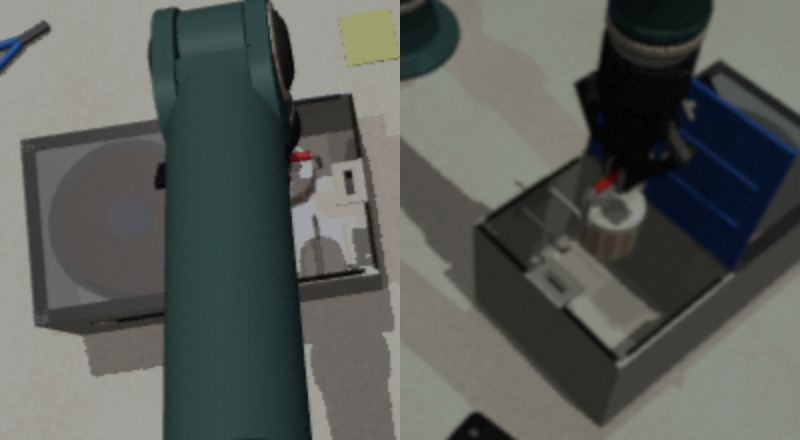

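The canister hangs upright in the fingers over the bay, with the red bar at about (605,182) in the scene half. The measured weight is 1.8 N. Next I lower it, move it over the prongs and seat it.

```bash
python3 - <<'E'
from h import *
np.set_printoptions(precision=4,suppress=True)
g=G*1000
print(env.move_linear(box(0,-115,156-g),feed=.15,f_stop=8))
print(env.move_linear(box(-45,-115,156-g),feed=.08,f_stop=5),env.current_position()+[0,0,G]-box(-46,-115,135))
env.dwell(.1);print(env.current_force())
print(env.move_linear(box(-45,-115,131-g),feed=.04,f_stop=3))
env.dwell(.2)
print(RB.T@(env.current_position()+[0,0,G]-box(-46,-115,135)),env.current_force(),env.current_width(),env.current_t())
for n in("top","scene"):
    im=env.grab_frame(n);cv2.imwrite(f"pics/seat_{n}.png",im)
a,b=[cv2.imread(f"pics/seat_{n}.png") for n in("top","scene")]
cv2.imwrite("pics/seat.png",np.hstack([cv2.resize(a[110:260,215:315],(400,600),interpolation=2),cv2.resize(b[100:250,310:410],(400,600),interpolation=2)]))
E
```

```text
False
False [0.0016 0.0001 0.0215]
[ 0.3472 -0.3421 -1.7077]
True
[ 0.0008  0.     -0.0002] [ 0.6954 -0.2209  4.8771] 0.007515854986332968 8.3667
```

View pics/seat.png

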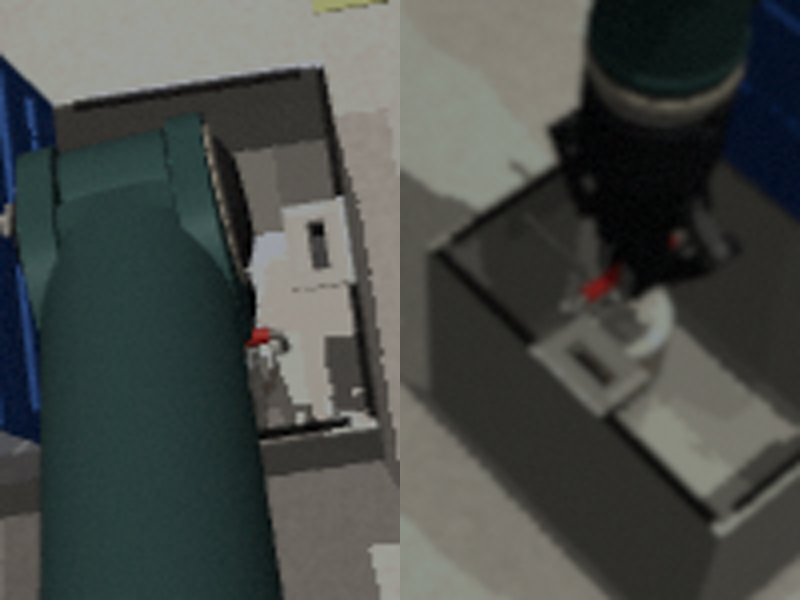

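The bar lies on both prongs: its contact height is within 1 mm of the seat, with red visible at (600,288) in the scene half. Next I release, retreat upward and go behind the hatch.

```bash
python3 - <<'E'
from h import *
np.set_printoptions(precision=4,suppress=True)
env.gripper_to(.03)
p=env.current_position()
env.move_linear(p+[0,0,.05],feed=.08)
print(env.current_force(),env.current_t())
env.move_linear(np.r_[p[:2],.44],feed=.35)
env.gripper_to(0)
H=hatch(1.67);s=HINGE+H@[-.06,-.13,.05]
o=ori(YAW,.9)
print(env.current_position(),s)
env.move_to(s+[0,.03,.13],o);print(env.current_t(),env.current_qpos())
for n in("top","scene"):
    im=env.grab_frame(n);cv2.imwrite(f"pics/pre_{n}.png",im)
a,b=[cv2.imread(f"pics/pre_{n}.png") for n in("top","scene")]
cv2.imwrite("pics/pre.png",np.hstack([cv2.resize(a[100:250,200:320],(400,500),interpolation=2),cv2.resize(b[50:250,310:470],(400,500),interpolation=2)]))
E
```

```text
[ 0.3196  0.9545 -0.4441] 9.575
[ 0.5521 -0.0286  0.4394] [0.5154 0.1088 0.2884]
11.8583 [-0.3847  0.3829 -0.4528  1.6084  0.8358  1.8173 -0.7584]
```

View pics/pre.png

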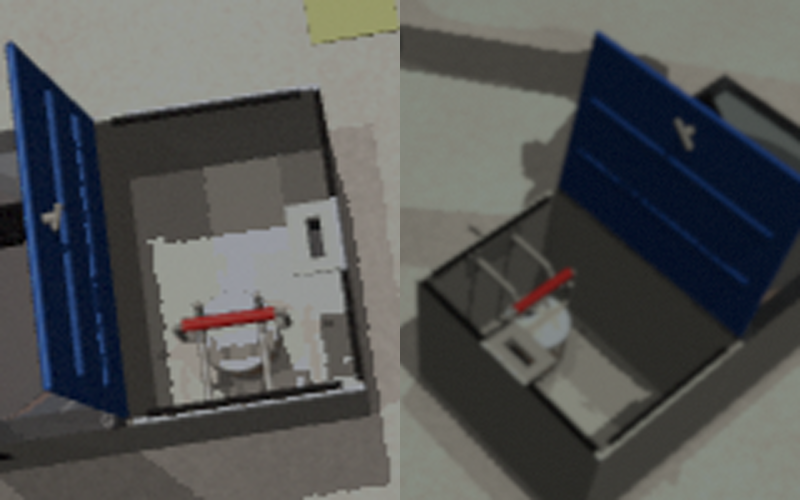

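The canister hangs squarely on both prongs: the red bar spans (183,323) to (272,314) in the top half and sits across the hook in the scene half. The hatch is untouched. Next I sweep it down from behind.

```bash
python3 - <<'E'
from h import *
np.set_printoptions(precision=4,suppress=True)
P=lambda th,off=.009:HINGE+hatch(th)@[-.06,-.13,off]
al=lambda th:.8*th/1.67
env.move_linear(P(1.67,.05),feed=.25,frame=ori(YAW,.8))
for th in(1.5,1.3,1.1,.9,.7,.5,.32):
    r=env.move_linear(P(th),feed=.12,frame=ori(YAW,al(th)),f_stop=20)
    print(th,r,env.current_force(),env.current_t())
    if r:break
env.move_linear(env.current_position()+[0,0,.12],feed=.3)
env.move_to(box(-150,-150,330),ori(YAW+np.pi/2-np.pi))
print(env.current_t(),env.current_qpos())
for n in("top","scene"):
    im=env.grab_frame(n);cv2.imwrite(f"pics/down_{n}.png",im)
a,b=[cv2.imread(f"pics/down_{n}.png") for n in("top","scene")]
g=lambda im:np.uint8(255*(im/255.)**0.6)
cv2.imwrite("pics/down.png",g(np.hstack([cv2.resize(a[105:255,205:325],None,fx=3.3,fy=3.3,interpolation=2),cv2.resize(b[80:230,330:450],None,fx=3.3,fy=3.3,interpolation=2)])))
E
```

```text
1.5 False [0.5148 0.3329 0.06  ] 13.3167
1.3 False [-0.9937 -0.1378  0.1704] 13.6833
1.1 False [ 0.1645 -0.2683 -0.2233] 14.05
0.9 False [-0.177  -0.0533 -0.2125] 14.4167
0.7 False [0.3244 0.2639 1.2914] 14.7833
0.5 False [ 0.3372  0.3022 -0.0508] 15.15
0.32 False [ 0.6071  0.0254 -0.0407] 15.4917
17.2417 [ 0.3481  0.066  -0.2577  1.9044  0.0182  1.1747 -1.3192]
```

View pics/down.png

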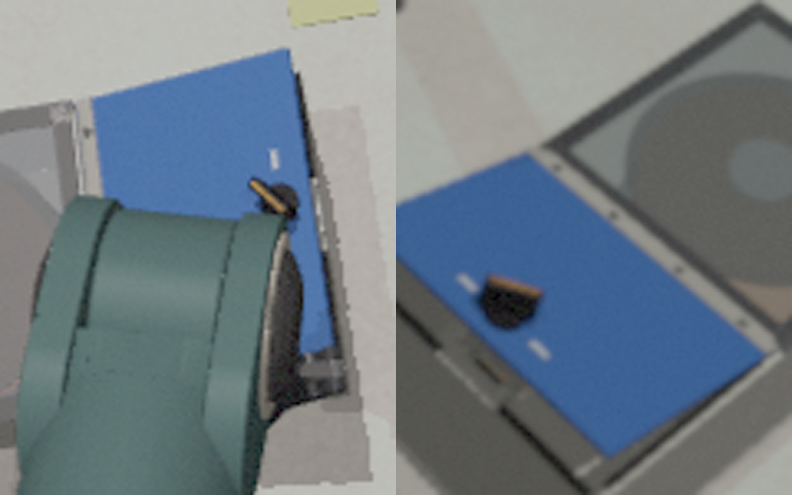

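The hatch stands at roughly 0.3 rad. The wing's orange top runs (250,183) to (290,213) in the top half and (487,277) to (542,295) in the scene half. The +x free corner is at (290,50) and (612,457), and the white marks are at (275,158), and at (467,283) and (540,350). Next I measure the hatch angle and the wing.

```bash
python3 - <<'E'
from h import *
np.set_printoptions(precision=4,suppress=True)
T=lambda u,v:((u+.5)/3.3-.5+205,(v+.5)/3.3-.5+105)
S=lambda u,v:((u-396+.5)/3.3-.5+330,(v+.5)/3.3-.5+80)
c,e=tri(T(290,50),S(612,457));l=RB.T@(c-HINGE);print("corner",l,e)
for z in(0,.003,.006):print(np.arctan2(l[2],-l[1])-np.arcsin(z/.172))
for zz in(.3,.27,.33):
    H=hatch(zz);print(zz,"proj corner",(proj("top",HINGE+H@[.111,-.172,.003])+.5-[205,105])*3.3,(proj("scene",HINGE+H@[.111,-.172,.003])+.5-[330,80])*3.3+[396,0])
    q=HINGE+H@[0,-.15,.029]
    for f,n,pp in((T,"top",((250,183),(290,213))),(S,"scene",((487,277),(542,295)))):
        a,b=[H.T@(plane(n,f(*p),q,H[:,2])-HINGE) for p in pp];d=b-a
        print(n,a,b,"mid",(a+b)/2,"len",np.linalg.norm(d),np.arctan2(d[1],d[0])%np.pi)
    q=HINGE+H@[0,-.15,.003]
    print("marks",[H.T@(plane("scene",S(*p),q,H[:,2])-HINGE) for p in((467,283),(540,350))])
E
```

```text
corner [ 0.1117 -0.1623  0.0448] 0.0032415245058759748
0.269042747675906
0.2516000027336065
0.2341519480199698
0.3 proj corner [289.2744  45.7123] [609.8652 450.6623]
top [ 0.0114 -0.1396  0.029 ] [-0.0154 -0.1654  0.029 ] mid [-0.002  -0.1525  0.029 ] len 0.037156749595720684 0.7676593224013062
scene [-0.0106 -0.1646  0.029 ] [ 0.0166 -0.144   0.029 ] mid [ 0.003  -0.1543  0.029 ] len 0.03415539229605852 0.6475375666888358
marks [array([-0.0291, -0.1536,  0.003 ]), array([ 0.0351, -0.1522,  0.003 ])]
0.27 proj corner [291.9288  47.7808] [606.5494 456.3549]
top [ 0.0126 -0.1372  0.029 ] [-0.0141 -0.1628  0.029 ] mid [-0.0007 -0.15    0.029 ] len 0.03699076502611494 0.7664008668103
scene [-0.0136 -0.1589  0.029 ] [ 0.0142 -0.1387  0.029 ] mid [ 0.0003 -0.1488  0.029 ] len 0.034394378987168454 0.6265408783206796
marks [array([-0.0319, -0.1491,  0.003 ]), array([ 0.0328, -0.1478,  0.003 ])]
0.33 proj corner [286.3939  43.6782] [613.3896 444.8061]
top [ 0.0101 -0.1421  0.029 ] [-0.0167 -0.1681  0.029 ] mid [-0.0033 -0.1551  0.029 ] len 0.03733838749912397 0.7693721374751084
scene [-0.0074 -0.1709  0.029 ] [ 0.0192 -0.1498  0.029 ] mid [ 0.0059 -0.1603  0.029 ] len 0.03392529484929857 0.6702272217244761
marks [array([-0.026 , -0.1585,  0.003 ]), array([ 0.0375, -0.1571,  0.003 ])]
```

```bash
cat >> h.py <<'E'
def wpose(th,phi,z=.012,lx=0.,ly=-.15):
    H=hatch(th);c=phi-np.pi/2
    y=np.array([np.cos(c),np.sin(c),0]);zz=np.array([0,0,-1.])
    q=Rot.from_matrix(H@np.c_[np.cross(y,zz),y,zz]).as_quat()
    return HINGE+H@[lx,ly,z],q[[3,0,1,2]]
E
python3 - <<'E'
from h import *
np.set_printoptions(precision=4,suppress=True)
env.gripper_to(.04)
th,phi=.265,.69
p,o=wpose(th,phi,.10);env.move_to(p,o)
p,o=wpose(th,phi,.03);env.move_linear(p,feed=.2)
p,o=wpose(th,phi,.012);print(env.move_linear(p,feed=.05,f_stop=6),env.current_force())
env.gripper_to(0);print(env.current_width(),env.current_force(),env.current_ft_torque())
for f in(.46,.23,0.):
    p,o=wpose(th,f)
    env.move_to(p,o);print(f,env.current_force(),env.current_ft_torque(),env.current_width())
print(env.current_t(),env.current_qpos())
for n in("top","scene"):
    im=env.grab_frame(n);cv2.imwrite(f"pics/turn_{n}.png",im)
b=cv2.imread("pics/turn_scene.png")
cv2.imwrite("pics/turn.png",np.uint8(255*(cv2.resize(b[60:240,310:490],(600,600),interpolation=2)/255.)**.6))
E
```

```text
False [-1.0103 -0.1318  0.4296]
0.0074900518721203405 [ 2.3736 -0.5232 -0.1399] [ 0.0123 -0.5026  0.0828]
0.46 [ 3.7692 -1.1594 -2.3604] [-0.0444 -0.8436  0.1972] 0.0076063277813312406
0.23 [ 4.232  -2.117  -1.5879] [-0.1397 -1.1329  0.2669] 0.007576419872937944
0.0 [ 4.9919 -2.7231 -1.8016] [-0.2481 -1.3256  0.334 ] 0.0078695612408548
20.8083 [ 0.112   0.418  -0.2128  1.7574  0.4221  0.993  -1.715 ]
```

View pics/turn.png

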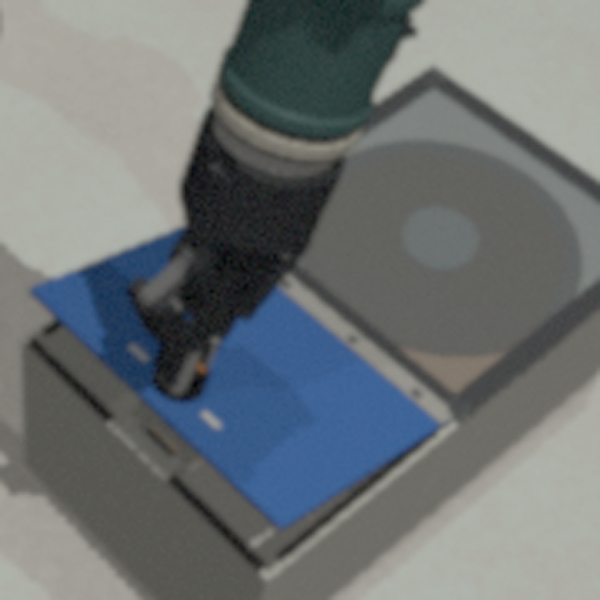

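The wing is gripped and turned in line: in the scene crop it sits between the two marks at (138,352) and (210,420), with the orange tip at (205,370). Next I close the hatch in steps, watching the force.

```bash
python3 - <<'E'
from h import *
np.set_printoptions(precision=4,suppress=True)
for th in(.2,.14,.09,.06,.035):
    p,o=wpose(th,0);r=env.move_linear(p,feed=.05,frame=o,f_stop=15)
    x=RB.T@(env.current_position()-HINGE);print(th,r,env.current_force(),env.current_ft_torque(),env.current_width(),x,env.current_t())
    if r:break
E
```

```text
0.2 False [ 5.9771 -1.6635 -4.9204] [-0.167  -1.5215  0.2804] 0.007876176786869972 [ 0.0006 -0.145   0.0412] 21.25
0.14 False [ 5.873  -2.8713 -4.5023] [-0.2632 -1.6269  0.1811] 0.007805475883660387 [ 0.0006 -0.1473  0.0324] 21.5833
0.09 False [ 6.3834 -2.1755 -4.3675] [-0.3579 -1.6477  0.118 ] 0.00727560728591369 [ 0.0006 -0.1487  0.025 ] 21.8833
0.06 False [ 7.0509 -1.3579 -4.5187] [-0.445  -1.6046  0.0066] 0.007295001531935579 [ 0.0006 -0.1493  0.0205] 22.1333
0.035 False [ 6.5615 -1.2999 -4.6608] [-0.4692 -1.6461  0.101 ] 0.007912793183661069 [ 0.0006 -0.1498  0.0169] 22.3833
```

```bash
python3 - <<'E'
from h import *
np.set_printoptions(precision=4,suppress=True)
for th,z in((.015,.012),(0,.012),(0,.010),(0,.008),(0,.006),(0,.004),(0,.002)):
    p,o=wpose(th,0,z);r=env.move_linear(p,feed=.03,frame=o,f_stop=25)
    env.dwell(.15);f=env.current_force()
    x=RB.T@(env.current_position()-HINGE);print(th,z,r,f,env.current_ft_torque(),env.current_width(),x,env.current_t())
    if r or f[2]>25:break
for n in("top","scene"):
    im=env.grab_frame(n);cv2.imwrite(f"pics/shut_{n}.png",im)
b=cv2.imread("pics/shut_scene.png")
cv2.imwrite("pics/shut.png",np.uint8(255*(cv2.resize(b[60:240,310:490],(600,600),interpolation=2)/255.)**.6))
E
```

```text
0.015 0.012 False [ 6.6822 -1.8749 -4.6318] [-0.5125 -1.6398  0.0674] 0.00729969249561432 [ 0.0006 -0.1501  0.0139] 22.7833
0 0.012 False [ 5.0812 -2.5022 -1.512 ] [-0.6109 -1.4306  0.0259] 0.007526128011642791 [ 0.0006 -0.1502  0.0124] 23.1833
0 0.01 False [ 4.2672 -2.7416  5.858 ] [-0.6087 -1.1472  0.0783] 0.007641350791621695 [ 0.0006 -0.1504  0.0108] 23.5833
0 0.008 False [ 3.0281 -2.5403  8.601 ] [-0.5087 -0.8924  0.0628] 0.0073144478730580295 [ 0.0007 -0.1505  0.0094] 23.9833
0 0.006 False [-0.0306 -3.8205 17.2664] [-0.4063  0.0129  0.0683] 0.007668979527803032 [ 0.0008 -0.1505  0.009 ] 24.3833
0 0.004 False [-4.6707 -2.5117 28.3892] [-0.3496  1.0021  0.01  ] 0.007756903689853308 [ 0.0008 -0.1506  0.0089] 24.7833
```

View pics/shut.png

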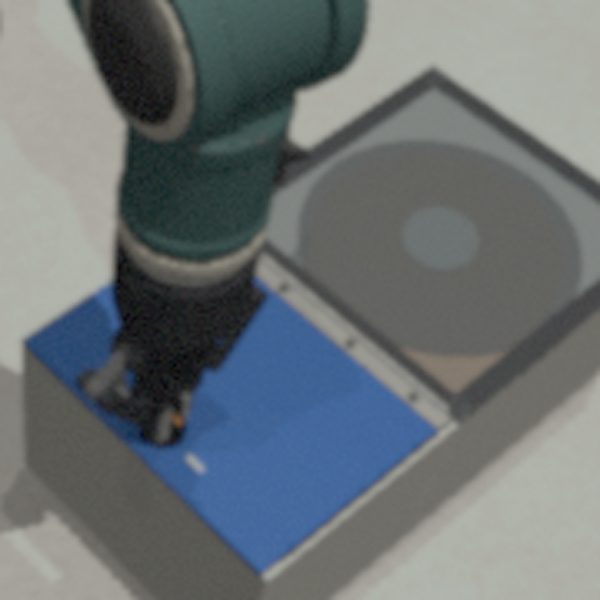

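The hatch looks flush with the rim: its free corner is at (262,577) and the wing is in line with the mark at (195,463). The force curve shows the seal's rise, then a hard stop. I check the corner numerically before handing in.

```bash
python3 - <<'E'
from h import *
for th in(0,.02,.067): print(th,[((proj("scene",HINGE+hatch(th)@[x,-.172,.003])+.5-[310,60])*600/180).round(1) for x in(-.111,.111)])
env.dwell(.4);print(env.current_force(),env.current_width(),RB.T@(env.current_position()-HINGE),env.current_t())
E
```

```text
0 [array([ 22.5, 335.8]), array([258.7, 571.3])]
0.02 [array([ 22.5, 332.6]), array([259.7, 568.6])]
0.067 [array([ 22.9, 324.7]), array([262.2, 561.9])]
[-5.65963437 -2.62720826 28.05077228] 0.008075136936818167 [ 0.00080853 -0.15057472  0.0088783 ] 25.2833
```

The corner matches θ = 0 (seen at (262,577) and (25,342)), the force is steady at 28 N, and the grip is holding the wing in line.

```bash
python3 -c "
from plant import env
print(env.finish_job())"
```

```text
the job is handed in; nothing more can be done
None
```

The job is handed in at about 25 s: the canister hangs on both prongs, the wing fastener is in line with the marks but not locked, and the arm is still pressing the hatch flush at about 28 N.

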